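# Padlocks into their display trays

## Robot

A 6-joint arm with a two-finger parallel gripper is mounted at the origin on the work surface. World frame = base frame: x ahead of the robot, y to its left, z up, the work surface at z = 0. Lengths are in m, angles in rad, forces in N, time in s.
With the tool pointing down it reaches from about 0.3 to 0.825 m from the base axis. Payload 5.4 kg.
Tool frame: the origin (TCP) lies at the very end of the fingers, on their centre line; the grasp point (between the pads) lies 19 mm behind it; z points along the fingers, x is the direction in which the jaws open and shut, and the axes are right-handed (so a half turn about z gives the same grasp; the last joint's range is limited). The gripper opens to 92 mm and grips with 3 to 60 N. Pads are 20 mm wide; open, the fingers measure 128 mm over their backs; the gripper's body (75 mm by 189 mm) begins 69 mm behind the grasp point.
Start: joints at [1.115, 0.158, 1.597, -0, 1.386, -0.21], TCP at [0.14, 0.558, 0.185] pointing down, gripper open.
Joint ranges: [-2.91, 2.91], [-0.94, 2.29], [0.18, 2.7], [-1.29, 4.43], [0.17, 2.64], [-3, 3]. Speed limits (rad/s): [2.57, 2.57, 3.14, 3.14, 3.14, 3.14].

## Interface

Orientations are given as a rotation vector (axis times angle).
In Python, from workcell import bot gives the robot as it stands. Calls block until the motion is done:
- bot.goto(position, orientation): joint-space move of the TCP to a pose.
- bot.line_to(position, rot=None, max_speed=0.15): straight line of the TCP; rot=None keeps the orientation; max_speed is the mean speed in m/s.
- bot.set_joints(angles): joint-space move.
- bot.set_gripper(opening, newtons=None): opening from 0.0 (shut) to 1.0 (fully open); newtons is the grip in N (None keeps the last); returns when the fingers have stopped.
- bot.hold(seconds).
- bot.inverse_kinematics(position, orientation): joint angles nearest the present ones, or None.
- bot.read_camera(name): name is "scene" or "top" or "wrist"; returns a dict with "pixels" (480x640x3 uint8, blue, green, red), "fx", "fy", "cx", "cy" (pixels), "R" (3x3) and "t" (3): a world point X has camera coordinates R X + t. Camera axes: x right, y down, z forward; pixel columns grow to the right and rows downward; lengths in m; the calibration is good to about 2 mm. A picture is of the moment at which its call begins. There is no depth.
A pose or a line that the arm cannot do raises bot.MotionError and nothing moves.
- bot.job_done(): hands the job in, once; it reports no verdict.
Readings, each from a call of its own:
- bot.current_clock(): time.
- bot.current_joints(): joint angles.
- bot.current_joint_vel(): joint speeds.
- bot.current_effort(): joint torques, N m.
- bot.current_ee_pos(): TCP position.
- bot.current_tool_rot(): TCP orientation.
- bot.current_contact_force(): force on the tool from outside, world axes, zero at the start.
- bot.current_ft_torque(): the same for the moment, N m.
- bot.current_opening(): opening from 0.0 (shut) to 1.0 (fully open).
Only numpy, scipy, OpenCV 4.12 (cv2) and the standard library are available. Lean on these libraries where they do the work, as an engineer would, in place of code of your own. Each camera call takes 0.05 s, during which the arm holds its last target.

## Task

Tidy the locksmith's counter: lay each of the four brass padlocks in the tray of its own size, the largest padlock in the largest tray and so on down to the smallest in the smallest. Each should lie flat on the felt, in the middle of its tray and lengthwise along it, inside the rim, let go and at rest. Leave the two steel lock cylinders where they are.

Things in the scene. Friction and masses are not known exactly. Their poses are not given: they have to be found in the camera images.
- lock_xl_center (a point): The largest of the four brass padlocks, loose, lying flat on its back: block-shaped brass body 60 mm wide (its y), 50 mm long (its x), 24 mm thick (its z, up), and a U-shaped steel shackle at its +x end; 92 mm long overall. This point is the middle of the whole outline, half-way up; the middle of the brass body lies 21 mm from it towards -x. Its flat sides (facing its +y and -y) are the ones to grip.
- lock_l_center (a point): The second largest of the four brass padlocks, loose, lying flat on its back: block-shaped brass body 47 mm wide (its y), 40 mm long (its x), 20 mm thick (its z, up), and a U-shaped steel shackle at its +x end; 73 mm long overall. This point is the middle of the whole outline, half-way up; the middle of the brass body lies 16.5 mm from it towards -x. Its flat sides (facing its +y and -y) are the ones to grip.
- lock_m_center (a point): The second smallest of the four brass padlocks, loose, lying flat on its back: block-shaped brass body 36 mm wide (its y), 31 mm long (its x), 17 mm thick (its z, up), and a U-shaped steel shackle at its +x end; 57 mm long overall. This point is the middle of the whole outline, half-way up; the middle of the brass body lies 13 mm from it towards -x. Its flat sides (facing its +y and -y) are the ones to grip.
- lock_s_center (a point): The smallest of the four brass padlocks, loose, lying flat on its back: block-shaped brass body 27 mm wide (its y), 24 mm long (its x), 15 mm thick (its z, up), and a U-shaped steel shackle at its +x end; 44 mm long overall. This point is the middle of the whole outline, half-way up; the middle of the brass body lies 10 mm from it towards -x. Its flat sides (facing its +y and -y) are the ones to grip.
- tray_xl: The largest of the four grey trays with blue felt, fixed to the counter: 122 mm long (its x) by 94 mm wide (its y) outside, rim 3 mm thick and 7 mm high, felt floor 4 mm above the counter. Origin: centre of its underside, on the counter; z up. A padlock may lie either way round in it.
- tray_l: The second largest of the four grey trays with blue felt, fixed to the counter: 103 mm long (its x) by 81 mm wide (its y) outside, rim 3 mm thick and 7 mm high, felt floor 4 mm above the counter. Origin: centre of its underside, on the counter; z up. A padlock may lie either way round in it.
- tray_m: The second smallest of the four grey trays with blue felt, fixed to the counter: 87 mm long (its x) by 70 mm wide (its y) outside, rim 3 mm thick and 7 mm high, felt floor 4 mm above the counter. Origin: centre of its underside, on the counter; z up. A padlock may lie either way round in it.
- tray_s: The smallest of the four grey trays with blue felt, fixed to the counter: 74 mm long (its x) by 61 mm wide (its y) outside, rim 3 mm thick and 7 mm high, felt floor 4 mm above the counter. Origin: centre of its underside, on the counter; z up. A padlock may lie either way round in it.
- euro_center (a point): A loose steel door-lock cylinder lying flat, 62 mm long (its x), 29 mm wide, 17 mm high; not a padlock, to be left alone. This point is its centre.
- rim_center (a point): A loose round steel lock cylinder standing on its flange, 42 mm across at the foot, 33 mm above, 30 mm high; not a padlock, to be left alone. This point is its centre.
Mind the look-alikes: they are no part of the job. Leave any black or blue look-alike of the part that bears lock_l_center alone.

How it is judged:
By the outcome, as a careful person would: the job done as asked, in the order asked, and still so for the second after the job is handed in, with the robot touching nothing.
It also fails if it takes over 99 s, if anything falls off the work surface, if the arm or the gripper's body presses on something with over 40 N, if the wrist force passes 120 N, or if a joint passes its speed limit or range.

## Working session

There is one attempt and no reset: what is moved stays moved. The work goes in short steps, each a Python script; the robot and the scene stay as the last script left them, time stands still between calls to the robot, and variables do not carry over. Pictures are saved under pics/ and viewed, and the job is handed in when it is done.

```bash
ls; mkdir -p pics
python3 - <<'E'
from workcell import bot
import cv2
for n in ("scene","top","wrist"):
    c=bot.read_camera(n); cv2.imwrite(f"pics/{n}0.png",c["pixels"])
    print(n,c["fx"],c["fy"],c["cx"],c["cy"],c["R"],c["t"])
print(bot.current_clock(),bot.current_tool_rot())
E
```

```text
pics
scene 579.5500153004413 579.5500153004413 317.33388292900133 241.8443501245641 [[ 0.65922889  0.75165967  0.02061575]
 [ 0.51377497 -0.43023903 -0.74224636]
 [-0.54904695  0.4999021  -0.66980992]] [-0.33122281 -0.21022053  1.42582276]
top 554.2583038904165 554.2583038904165 315.4824214913803 234.01187026942617 [[ 0.00858016 -0.99995425  0.00422855]
 [-0.99731366 -0.00886498 -0.07271097]
 [ 0.07274513 -0.00359332 -0.99734409]] [0.00150717 0.45381097 1.44439314]
wrist 407.80043676745316 407.80043676745316 312.99550983408454 236.0908452576605 [[ 0.24383683  0.96981374 -0.00221731]
 [ 0.93593829 -0.23471939  0.26253825]
 [ 0.25409275 -0.06609176 -0.96491904]] [-0.57353229 -0.03067619  0.39125244]
0.15 [ 2.47650595e+00  1.93198961e+00 -1.96346020e-03]
```

View pics/top0.png

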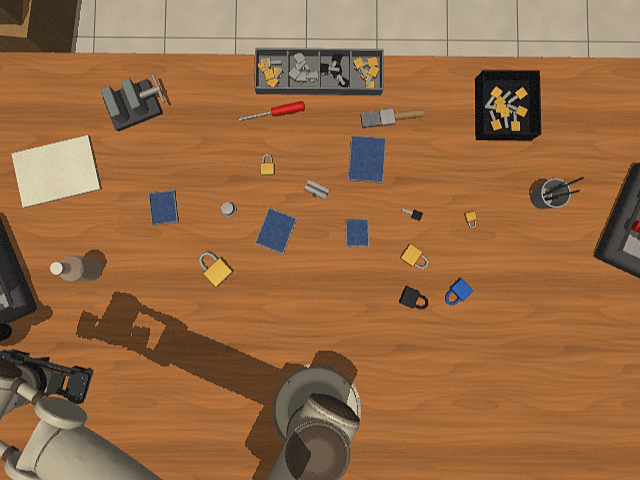

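View pics/scene0.png

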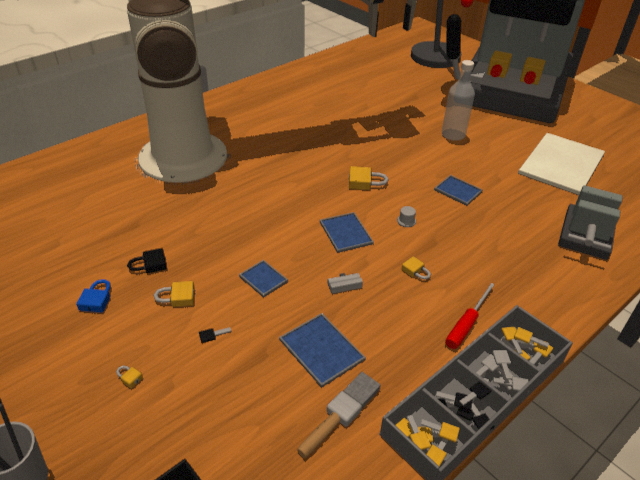

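View pics/wrist0.png

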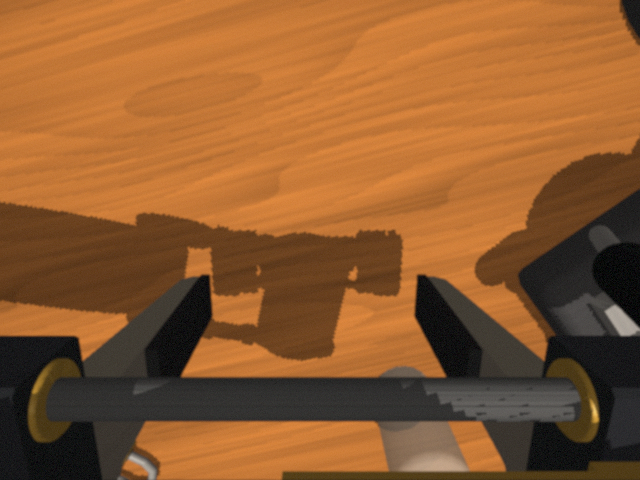

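Candidates in the top view:
- **Brass padlocks:** (216,269), (414,256), (267,166) and (471,218).
- **Not wanted:** black padlock (413,297), blue padlock (459,291), black-headed key (412,213), and the small brass locks in the bins at (505,108) and (320,70).
- **Trays:** (367,159), (276,230), (163,207) and (357,232).
- **Steel cylinders:** (317,189) and (228,209).

Next I fit the known box sizes to the colour masks.

```bash
cat > h.py <<'E'
import numpy as np, cv2
from scipy.optimize import minimize
from scipy.spatial.transform import Rotation as Ro
K=8
LOCK={'xl':(50,60,24,21),'l':(40,47,20,16.5),'m':(31,36,17,13),'s':(24,27,15,10)}
TRAY={'xl':(122,94),'l':(103,81),'m':(87,70),'s':(74,61)}
def proj(c,P):
    q=P@np.array(c['R']).T+np.array(c['t'])
    return np.c_[q[:,0]/q[:,2]*c['fx']+c['cx'],q[:,1]/q[:,2]*c['fy']+c['cy']]
def back(c,uv,z):
    d=np.array(c['R']).T@np.array([(uv[0]-c['cx'])/c['fx'],(uv[1]-c['cy'])/c['fy'],1])
    o=-np.array(c['R']).T@np.array(c['t']); return o+d*(z-o[2])/d[2]
def rect(x,y,a,l,w,z):
    p=np.array([[1,1],[-1,1],[-1,-1],[1,-1]])*[l/2,w/2]
    ca,sa=np.cos(a),np.sin(a)
    return np.c_[p@np.array([[ca,sa],[-sa,ca]])+[x,y],np.full(4,z)]
def mask(c,kind):
    h=cv2.cvtColor(c['pixels'],cv2.COLOR_BGR2HSV)
    if kind=='lock': return cv2.inRange(h,(20,110,60),(32,255,255))
    return cv2.inRange(h,(100,80,40),(116,255,200))
def poly(shape,uv,off,S):
    m=np.zeros(shape,np.uint8)
    cv2.fillPoly(m,[np.round(((uv-off+.5)*S-.5)*16).astype(np.int32)],255,shift=4); return m
def fit(obs,kind,size,init):
    """obs: list of (camera,mask). init x,y,yaw of body / tray centre; returns pose, IoU"""
    pre=[]
    for c,m in obs:
        uv=proj(c,np.array([[init[0],init[1],.01]]))[0]
        r=proj(c,np.array([[init[0]+.09,init[1],.01],[init[0],init[1]+.09,.01]]))
        R=int(np.max(np.linalg.norm(r-uv,axis=1)))
        u0,v0=np.maximum(np.int32(uv)-R,0);u1,v1=np.minimum(np.int32(uv)+R,[640,480])
        S=max(1,int(400/(2*R))); crop=m[v0:v1,u0:u1]
        n,lab,st,ce=cv2.connectedComponentsWithStats(crop)
        d=[(np.hypot(*(ce[i]+[u0,v0]-uv))-1e-3*st[i,4]) if st[i,4]>15 else 1e9 for i in range(1,n)]
        crop=np.uint8(lab==1+int(np.argmin(d)))*255
        pre.append((c,cv2.resize(crop,None,fx=S,fy=S,interpolation=cv2.INTER_NEAREST)>0,np.array([u0,v0]),S))
    def cost(p):
        x,y,a=p[0],p[1],p[2]; t=0
        for c,m,off,S in pre:
            if kind=='lock':
                l,w,hh=[v/1000 for v in size[:3]]
                P=np.r_[rect(x,y,a,l,w,0.001),rect(x,y,a,l,w,hh)]
                uv=cv2.convexHull(proj(c,P).astype(np.float32))[:,0]
                g=poly(m.shape,uv,off,S)
            else:
                l,w=size[0]/1000-.006,size[1]/1000-.006
                g=poly(m.shape,proj(c,rect(x,y,a,l,w,.004)),off,S)&poly(m.shape,proj(c,rect(x,y,a,l,w,.007)),off,S)
            g=g>0; t+=(g&m).sum()/max(1,(g|m).sum())
        return -t/len(pre)
    best=None
    for da in (0,.15,-.15):
        s=np.array([init[0],init[1],init[2]+da])
        r=minimize(cost,s,method='Nelder-Mead',options=dict(initial_simplex=s+np.array([[0,0,0],[.006,0,0],[0,.006,0],[0,0,.15]]),xatol=1e-5,fatol=1e-5,maxiter=400))
        if best is None or r.fun<best.fun: best=r
    return best.x,-best.fun
E
python3 - <<'E'
from workcell import bot
from h import *
T=bot.read_camera('top');S=bot.read_camera('scene')
# top px body, shackle dir px
L={'xl':((217,270),(-11,-13)),'l':((412,255),(11,8)),'m':((267,170),(0,-10)),'s':((471,216),(2,10))}
out={}
for n,(uv,d) in L.items():
    p=back(T,uv,.01);q=back(T,(uv[0]+d[0],uv[1]+d[1]),.01);a=np.arctan2(*(q-p)[[1,0]])
    out['lock_'+n]=('lock',LOCK[n],(p[0],p[1],a))
for n,(uv,d) in {'A':((367,159),None),'B':((276,230),None),'C':((163,207),None),'D':((357,232),None)}.items():
    m=mask(T,'t'); k,lab,st,ce=cv2.connectedComponentsWithStats(m); i=lab[uv[1],uv[0]]
    ps=np.array([back(T,(x,y),.004)[:2] for y,x in np.argwhere(lab==i)])*1000
    r=cv2.minAreaRect(ps.astype(np.float32)); print(n,np.round(r[1],0),r[2], st[i,4], np.round(r[0],1))
for n,(k,s,i) in out.items():
    for nm,cs in (('top',[T]),('scene',[S]),('both',[T,S])):
        x,f=fit([(c,mask(c,k)) for c in cs],k,s,i); print(n,nm,np.round(x,4),round(f,3))
E
```

```text
A [ 87. 114.] 85.88709259033203 1356 [ 659.3 -130. ]
B [74. 95.] 69.35206604003906 987 [463.6 111.9]
C [79. 62.] 7.695319175720215 689 [523.2 413.4]
D [64. 53.] 0.5048718452453613 504 [ 461.1 -104.9]
lock_xl top [0.3518 0.2608 0.7285] 0.805
lock_xl scene [0.3518 0.263  0.7655] 0.607
lock_xl both [0.3524 0.2627 0.7353] 0.704
lock_l top [ 0.4022 -0.247  -2.1499] 0.641
lock_l scene [ 0.4024 -0.246  -2.0741] 0.642
lock_l both [ 0.4016 -0.2462 -2.092 ] 0.64
lock_m top [0.6274 0.136  0.0736] 0.48
lock_m scene [0.6287 0.1368 0.4015] 0.504
lock_m both [0.6282 0.1364 0.1719] 0.483
lock_s top [ 0.5069 -0.4048 -2.8108] 0.148
lock_s scene [ 0.5059 -0.4073 -3.0311] 0.511
lock_s both [ 0.5065 -0.4056 -3.1104] 0.328
```

Run:
```python
import cv2
im=cv2.imread('pics/top0.png'); c=im[130:320,130:500]; cv2.imwrite('pics/crop1.png',cv2.resize(c,(800,411),interpolation=cv2.INTER_CUBIC))
```

```text
(no output)
```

View pics/crop1.png

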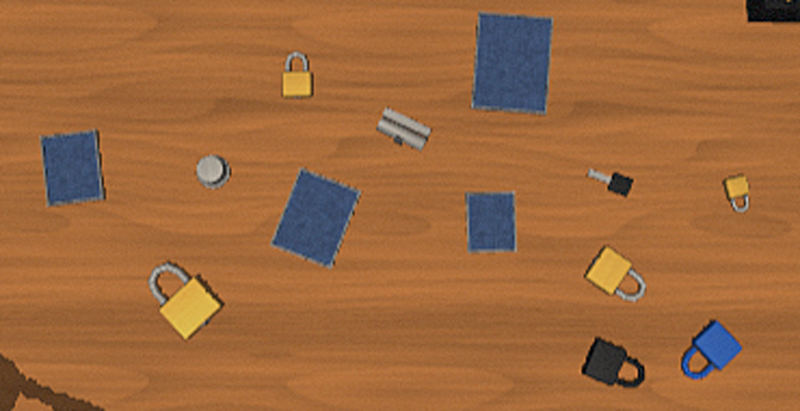

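The close crop shows the four brass padlocks with XL lower-left, L at right centre, M at top and S far right. The black and blue ones are clearly separate. Trays: A=XL, B=L, C=M, D=S. The brass mask needs tuning.

Run:
```python
import cv2,numpy as np
im=cv2.imread('pics/top0.png');h=cv2.cvtColor(im,cv2.COLOR_BGR2HSV)
for (u,v) in ((217,270),(410,255),(267,170),(471,216)): print(h[v-3:v+4:3,u-3:u+4:3].reshape(-1,3).tolist())
w=h[240:300,300:380].reshape(-1,3);print('wood',np.percentile(w,[1,50,99],axis=0))
h=cv2.cvtColor(cv2.imread('pics/scene0.png'),cv2.COLOR_BGR2HSV)
for (u,v) in ((360,175),(360,185),(182,290),(182,303),(413,265),(130,376)): print(h[v,u])
w=h[290:330,200:260].reshape(-1,3);print('wood',np.percentile(w,[1,50,99],axis=0))
```

```text
[[20, 174, 216], [20, 176, 217], [21, 173, 219], [20, 168, 219], [21, 172, 219], [22, 168, 219], [20, 172, 218], [22, 165, 220], [22, 165, 220]]
[[20, 177, 219], [20, 172, 218], [19, 174, 216], [20, 168, 220], [20, 169, 219], [19, 177, 215], [20, 171, 219], [19, 173, 218], [20, 169, 219]]
[[19, 170, 215], [19, 174, 215], [19, 172, 215], [20, 170, 218], [20, 172, 218], [20, 168, 221], [20, 168, 213], [20, 182, 207], [20, 170, 208]]
[[19, 170, 196], [19, 172, 205], [20, 180, 205], [20, 177, 218], [19, 172, 211], [19, 173, 211], [20, 169, 231], [20, 173, 211], [19, 181, 163]]
wood [[ 12.  89. 108.]
 [ 13. 167. 165.]
 [110. 178. 185.]]
[ 20 209 207]
[ 20 200 107]
[ 19 209 207]
[ 19 202 105]
[ 20 210 213]
[ 20 219 212]
wood [[ 13.    84.   135.98]
 [ 14.   199.   180.  ]
 [ 15.   209.   193.01]]
```

```bash
sed -i 's/(20,110,60),(32,255,255)/(17,100,50),(32,255,255)/' h.py
cat > est.py <<'E'
from h import *
L={'xl':((217,270),(-11,-13)),'l':((412,255),(11,8)),'m':((267,170),(0,-10)),'s':((471,216),(2,10))}
TI={'xl':(.659,-.130,-.07),'l':(.4636,.112,-.36),'m':(.523,.4134,.13),'s':(.461,-.105,0)}
E
python3 - <<'E'
from workcell import bot
from est import *
import json
T=bot.read_camera('top');S=bot.read_camera('scene')
out={}
for n,(uv,d) in L.items():
    p=back(T,uv,.01);q=back(T,(uv[0]+d[0],uv[1]+d[1]),.01);a=np.arctan2(*(q-p)[[1,0]])
    out['lock_'+n]=('lock',LOCK[n],(p[0],p[1],a))
for n in TI: out['tray_'+n]=('tray',TRAY[n],TI[n])
res={}
for n,(k,s,i) in out.items():
    for nm,cs in (('top',[T]),('scene',[S]),('both',[T,S])):
        x,f=fit([(c,mask(c,k)) for c in cs],k,s,i); print(n,nm,np.round(x,4),round(f,3))
    res[n]=list(x)
json.dump(res,open('est.json','w'))
E
```

```text
lock_xl top [0.3521 0.2618 0.7829] 0.929
lock_xl scene [0.3532 0.2616 0.7704] 0.955
lock_xl both [0.3526 0.2618 0.7745] 0.937
lock_l top [ 0.4022 -0.2472 -2.1566] 0.91
lock_l scene [ 0.4033 -0.247  -2.1402] 0.932
lock_l both [ 0.4027 -0.247  -2.1489] 0.916
lock_m top [0.629  0.1378 0.0109] 0.894
lock_m scene [0.6301 0.1365 0.0706] 0.854
lock_m both [0.6287 0.1373 0.0469] 0.87
lock_s top [ 0.5059 -0.4052 -2.8892] 0.863
lock_s scene [ 0.507  -0.4061 -2.9685] 0.836
lock_s both [ 0.5063 -0.4056 -2.8894] 0.842
tray_xl top [ 0.659  -0.1298 -0.0775] 0.966
tray_xl scene [ 0.6599 -0.1293 -0.0638] 0.976
tray_xl both [ 0.6597 -0.1294 -0.0729] 0.97
tray_l top [ 0.4638  0.1116 -0.3564] 0.955
tray_l scene [ 0.464   0.1132 -0.3624] 0.961
tray_l both [ 0.464   0.1123 -0.3698] 0.953
tray_m top [0.5231 0.4132 0.1445] 0.949
tray_m scene [0.5238 0.4145 0.142 ] 0.942
tray_m both [0.5233 0.4138 0.1276] 0.938
tray_s top [ 0.4604 -0.1042  0.0254] 0.939
tray_s scene [ 0.4607 -0.1033  0.0347] 0.953
tray_s both [ 0.4605 -0.1037  0.0496] 0.943
```

```bash
cat >> h.py <<'E'
def rv(a):  # jaw axis x at angle a in plane, tool down
    x=np.array([np.cos(a),np.sin(a),0]);z=np.array([0,0,-1.]);return Ro.from_matrix(np.c_[x,np.cross(z,x),z]).as_rotvec()
def jaw_opts(yaw): return [yaw+np.pi/2,yaw-np.pi/2]
E
python3 - <<'E'
from workcell import bot
from est import *
import json,itertools
e=json.load(open('est.json'))
c=bot.read_camera('wrist');p=np.array(bot.current_ee_pos())
print(proj(c,np.array([[p[0],p[1],0.],[p[0],p[1],p[2]]])))
for n in TRAY:
    l=e['lock_'+n];t=e['tray_'+n]
    for a in jaw_opts(l[2]):
        q=bot.inverse_kinematics([l[0],l[1],.15],rv(a))
        for b in jaw_opts(t[2]):
            q2=bot.inverse_kinematics([t[0],t[1],.15],rv(b))
            print(n,round(a,2),round(b,2),None if q is None else np.round(q,2)[[0,5]],None if q2 is None else np.round(q2,2)[[0,5]])
E
```

```text
[[313.71839076 203.77577787]
 [313.97356539 269.86365802]]
xl 2.35 1.5 [ 0.36 -1.98] [-0.37 -1.87]
xl 2.35 -1.64 [ 0.36 -1.98] [-0.37  1.27]
xl -0.8 1.5 [0.36 1.16] [-0.37 -1.87]
xl -0.8 -1.64 [0.36 1.16] [-0.37  1.27]
l -0.58 1.2 [-0.81 -0.23] [-0.02 -1.22]
l -0.58 -1.94 [-0.81 -0.23] [-0.02  1.92]
l -3.72 1.2 [-0.81  2.91] [-0.02 -1.22]
l -3.72 -1.94 [-0.81  2.91] [-0.02  1.92]
m 1.62 1.7 [ 0.03 -1.59] [ 0.49 -1.21]
m 1.62 -1.44 [ 0.03 -1.59] [0.49 1.93]
m -1.52 1.7 [0.03 1.55] [ 0.49 -1.21]
m -1.52 -1.44 [0.03 1.55] [0.49 1.93]
s -1.32 1.62 [-0.86  0.46] [-0.48 -2.1 ]
s -1.32 -1.52 [-0.86  0.46] [-0.48  1.04]
s -4.46 1.62 [-0.86 -2.68] [-0.48 -2.1 ]
s -4.46 -1.52 [-0.86 -2.68] [-0.48  1.04]
```

```bash
cat >> h.py <<'E'
def look(bot,kind,size,init,name):
    c=bot.read_camera('wrist'); m=mask(c,kind)
    x,f=fit([(c,m)],kind,size,init)
    im=c['pixels'].copy()
    P=rect(*x,*(np.array(size[:2])/1000-(0.006 if kind!='lock' else 0)),size[2]/1000 if kind=='lock' else .004)
    cv2.polylines(im,[np.int32(np.round(proj(c,P)))],True,(0,0,255),1)
    cv2.imwrite(f'pics/{name}.png',im); return x,f
E
python3 - <<'E'
from workcell import bot
from est import *
import json
e=json.load(open('est.json'))
t0=bot.current_clock()
t=e['tray_xl']; bot.goto([t[0],t[1],.2],rv(-1.64)); print(bot.current_clock()-t0)
print(look(bot,'tray',TRAY['xl'],t,'w_txl'),t)
t0=bot.current_clock()
l=e['lock_xl']; bot.goto([l[0],l[1],.2],rv(l[2]-np.pi/2)); print(bot.current_clock()-t0)
print(look(bot,'lock',LOCK['xl'],l,'w_lxl'),l, bot.current_clock())
E
```

```text
3.025
(array([ 0.66143022, -0.13133886, -0.07338379]), np.float64(0.9772846827028836)) [0.6596587398833651, -0.12944506999403954, -0.07287333245541082]
1.8082999999999996
(array([0.35470728, 0.26005756, 0.7649923 ]), np.float64(0.9528347826086957)) [0.3526138106043172, 0.2617539234495134, 0.7745402782716834] 5.3333
```

View pics/w_txl.png

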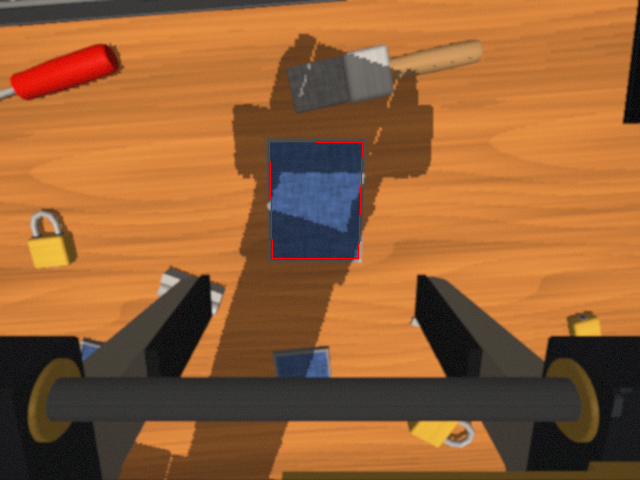

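View pics/w_lxl.png

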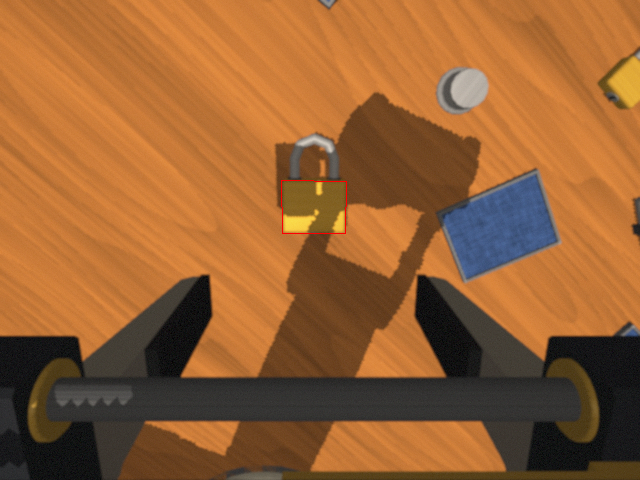

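Both wrist fits sit well on the outlines: XL tray around (316,200), XL lock body around (314,207). Now I grasp the XL lock.

```bash
cat >> h.py <<'E'
def grasp(bot,x,a,z=.005,N=30,h=.09):
    bot.goto([x[0],x[1],h],rv(a)); bot.line_to([x[0],x[1],z],max_speed=.12)
    f=np.array(bot.current_contact_force())
    bot.set_gripper(0.0,N); o=bot.current_opening()*92
    bot.line_to([x[0],x[1],.13],max_speed=.15); bot.hold(.1)
    print('pre F',np.round(f,1),'width',round(o,1),'after lift',round(bot.current_opening()*92,1),'F',np.round(bot.current_contact_force(),1),'ee',np.round(bot.current_ee_pos(),4),'t',bot.current_clock())
E
python3 - <<'E'
from workcell import bot
from est import *
x=(0.35471,0.26006,0.76499)
grasp(bot,x,x[2]-np.pi/2)
c=bot.read_camera('wrist');cv2.imwrite('pics/g_xl.png',c['pixels'])
E
```

```text
pre F [-0.2  0.1 -0.1] width 0.2 after lift 0.3 F [ 0.3 -0.3  0. ] ee [0.3538 0.2597 0.1288] t 9.1417
```

View pics/g_xl.png

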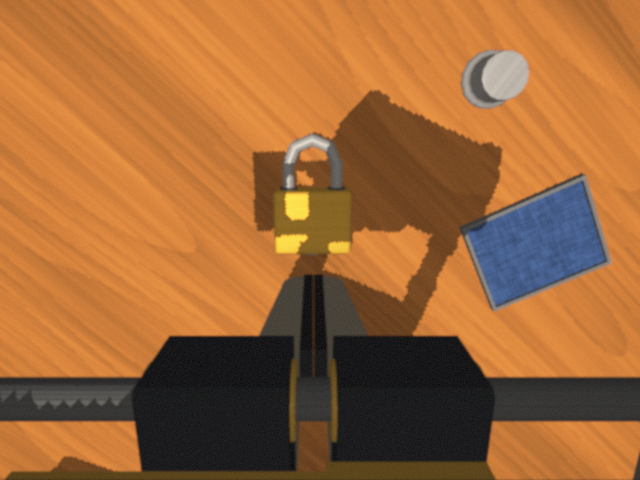

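Run:
```python
from workcell import bot
from est import *
print(look(bot,'lock',LOCK['xl'],(0.35471,0.26006,0.76499),'w2'))
T=bot.read_camera('top');S=bot.read_camera('scene');cv2.imwrite('pics/s1.png',S['pixels'])
print(fit([(S,mask(S,'lock'))],'lock',LOCK['xl'],(.3526,.2618,.77)))
cv2.imwrite('pics/s1c.png',cv2.resize(S['pixels'][80:260,280:460],(720,720)[:2])[:600])
print(np.round(bot.current_ee_pos(),4),np.round(bot.current_tool_rot(),3))
```

```text
(array([0.35465271, 0.26021799, 0.73873132]), np.float64(0.9378393559258565))
(array([0.35329233, 0.26168487, 0.76719265]), np.float64(0.9399550758779379))
[0.3543 0.2599 0.1294] [ 2.889e+00 -1.231e+00 -1.000e-03]
```

View pics/s1.png

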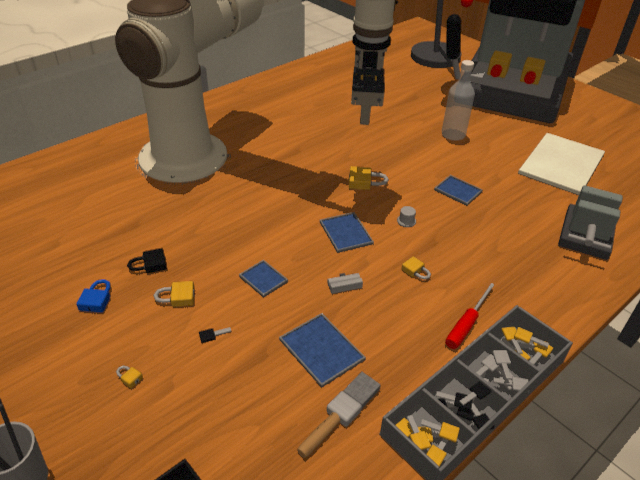

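The lock didn't move and the jaws closed on air, so I'll step through it with readouts.

Run:
```python
from workcell import bot
from est import *
bot.set_gripper(1.0,30); print(bot.current_opening())
bot.line_to([0.35471,0.26006,.03],max_speed=.15); print(bot.current_ee_pos(),bot.current_contact_force())
S=bot.read_camera('scene');cv2.imwrite('pics/s2.png',cv2.resize(S['pixels'][40:240,270:470],(600,600),interpolation=cv2.INTER_CUBIC))
W=bot.read_camera('wrist');cv2.imwrite('pics/w3.png',W['pixels'])
```

```text
0.9977989934047723
[0.35541856 0.26033628 0.03073389] [0.57493592 0.52498632 0.05000315]
```

View pics/s2.png

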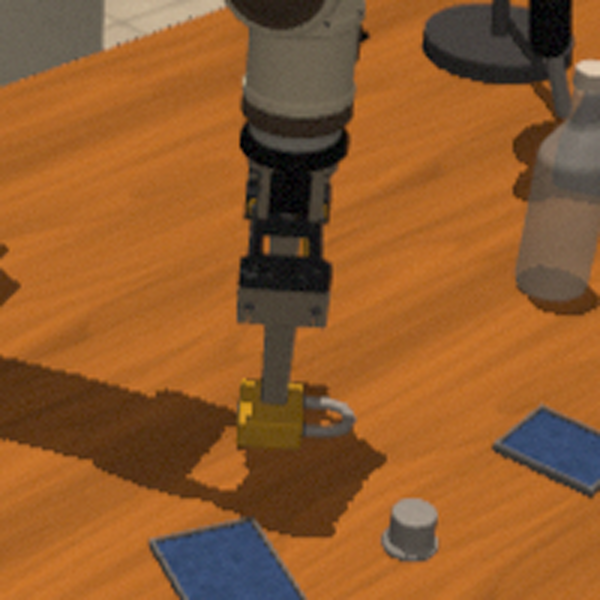

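View pics/w3.png

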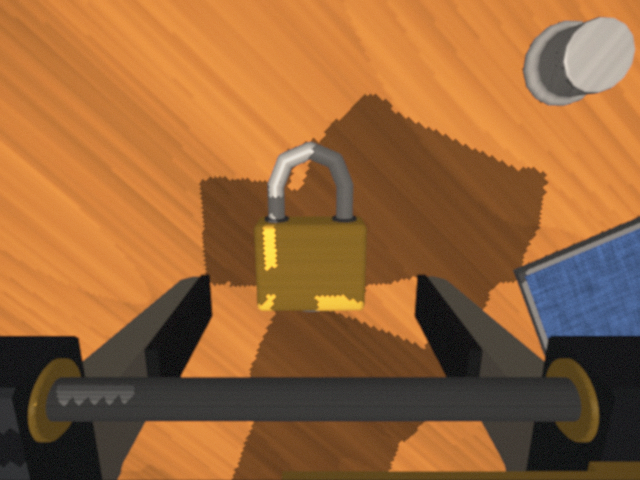

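Run:
```python
from workcell import bot
from est import *
bot.line_to([0.35471,0.26006,.005],max_speed=.1); print(bot.current_ee_pos(),bot.current_contact_force())
bot.set_gripper(0.6,30);print(bot.current_opening()*92,bot.current_clock(),bot.current_ee_pos())
S=bot.read_camera('scene');cv2.imwrite('pics/s3.png',cv2.resize(S['pixels'][90:240,290:440],(600,600),interpolation=cv2.INTER_CUBIC))
```

```text
[0.35457745 0.26001697 0.00505389] [ 0.28611677 -0.90433158  0.5817834 ]
55.36262461886293 12.725 [0.35471613 0.26006097 0.00500531]
```

View pics/s3.png

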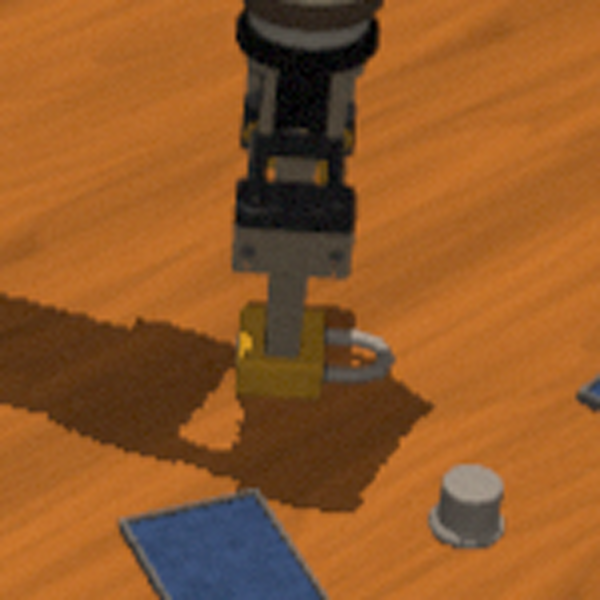

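Run:
```python
from workcell import bot
from est import *
p=np.array(bot.current_ee_pos());R=Ro.from_rotvec(bot.current_tool_rot()).as_matrix();o=bot.current_opening()*.092/2
S=bot.read_camera('scene');W=bot.read_camera('wrist');cv2.imwrite('pics/w4.png',W['pixels'])
for dz in (0,.01,.019,.025):
  P=np.array([p+R[:,0]*o-R[:,2]*dz,p-R[:,0]*o-R[:,2]*dz])
  print(dz,(proj(S,P)-[290,90])*4, proj(W,P), (P@np.array(W['R']).T+W['t'])[:,2])
```

```text
0 [[275.38471653 390.3853665 ]
 [278.4155306  334.92786116]] [[363.75340801 272.28724854]
 [257.88826975 272.36281456]] [0.21281235 0.21278979]
0.01 [[276.58093215 376.36121154]
 [279.59085119 321.05136659]] [[366.1754428  279.28141658]
 [255.28235721 279.36134851]] [0.20316386 0.2031413 ]
0.019 [[277.66787017 363.6182019 ]
 [280.65849837 308.44612473]] [[368.56074971 286.16952463]
 [252.71593525 286.25382515]] [0.19448022 0.19445766]
0.025 [[278.39800874 355.05822637]
 [281.37551574 299.98061524]] [[370.27292403 291.11381153]
 [250.87374077 291.20128996]] [0.18869113 0.18866857]
```

View pics/w4.png

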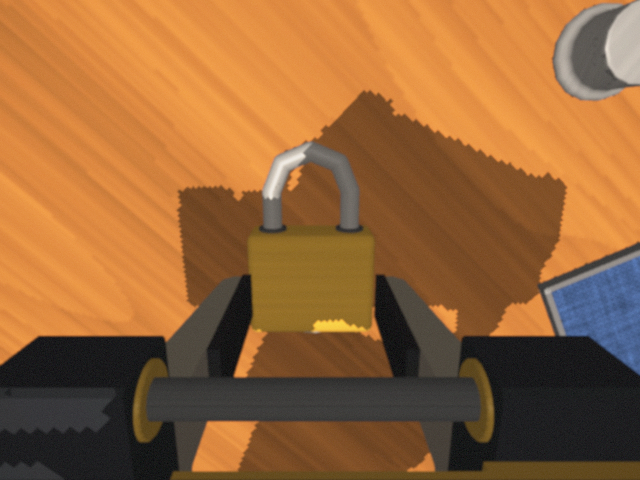

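Run:
```python
from workcell import bot
from est import *
p=np.array(bot.current_ee_pos());R=Ro.from_rotvec(bot.current_tool_rot()).as_matrix();o=bot.current_opening()*.092/2
S=bot.read_camera('scene');W=bot.read_camera('wrist')
for w in (-.01,.01):
 for dz in (0,.019,.025,.03,.035):
  P=np.array([p+R[:,0]*o-R[:,2]*dz+R[:,1]*w,p-R[:,0]*o-R[:,2]*dz+R[:,1]*w,p+R[:,0]*(o+.018)-R[:,2]*dz+R[:,1]*w])
  print(w,dz,((proj(S,P[[0,2]])-[290,90])*4).round(0).tolist(), proj(W,P[:2]).round(1).tolist())
im=cv2.resize(S['pixels'][130:200,330:400],(800,800),interpolation=cv2.INTER_CUBIC)[:600];cv2.imwrite('pics/s4.png',im)
cv2.imwrite('pics/w5.png',cv2.resize(W['pixels'][220:360,200:400],(800,560),interpolation=cv2.INTER_CUBIC))
```

```text
-0.01 0 [[293.0, 392.0], [292.0, 411.0]] [[364.6, 254.0], [257.0, 254.1]]
-0.01 0.019 [[295.0, 365.0], [294.0, 384.0]] [[369.5, 266.3], [251.6, 266.4]]
-0.01 0.025 [[296.0, 356.0], [295.0, 375.0]] [[371.3, 270.7], [249.7, 270.8]]
-0.01 0.03 [[297.0, 349.0], [296.0, 368.0]] [[372.8, 274.6], [248.1, 274.7]]
-0.01 0.035 [[297.0, 342.0], [296.0, 361.0]] [[374.5, 278.7], [246.3, 278.8]]
0.01 0 [[258.0, 389.0], [257.0, 408.0]] [[363.3, 290.1], [258.4, 290.2]]
0.01 0.019 [[260.0, 363.0], [259.0, 381.0]] [[368.0, 305.5], [253.3, 305.5]]
0.01 0.025 [[261.0, 354.0], [260.0, 373.0]] [[369.7, 310.9], [251.5, 311.0]]
0.01 0.03 [[261.0, 347.0], [260.0, 365.0]] [[371.2, 315.7], [249.9, 315.8]]
0.01 0.035 [[262.0, 340.0], [261.0, 358.0]] [[372.7, 320.8], [248.3, 320.9]]
```

View pics/s4.png

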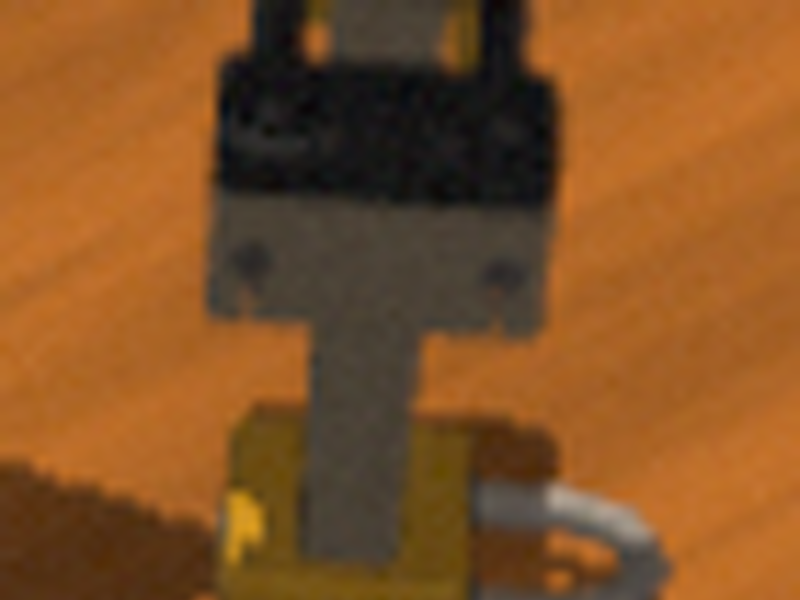

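View pics/w5.png

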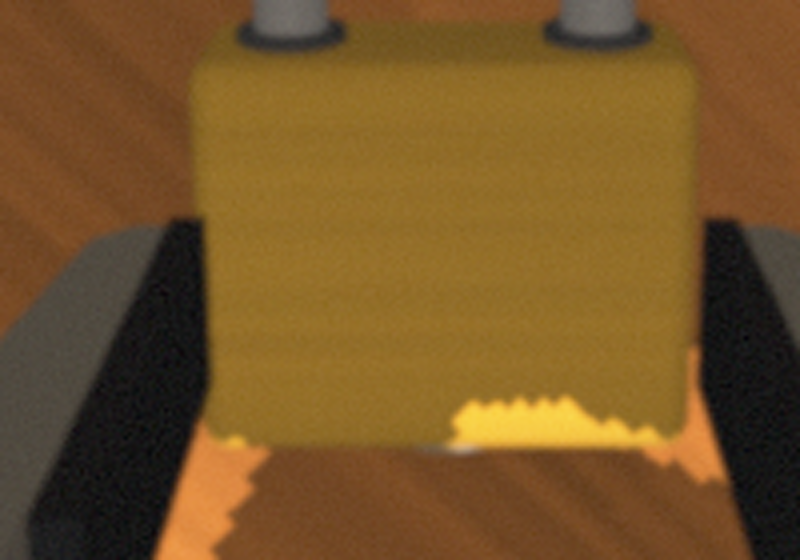

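The fingers are over the lock, not beside it. Both views put the real fingertips (wrist v≈275, scene row ≈179) about 30 mm above the reported TCP, so the stated tool length doesn't match. To measure the offset I'll open the jaws and feel gently down to the counter, straddling the lock.

Run:
```python
from workcell import bot
from est import *
bot.set_gripper(1.0,30)
bot.line_to([0.35471,0.26006,-.017],max_speed=.08); print(np.round(bot.current_ee_pos(),4),np.round(bot.current_contact_force(),2))
S=bot.read_camera('scene');cv2.imwrite('pics/s5.png',cv2.resize(S['pixels'][120:220,320:420],(600,600),interpolation=cv2.INTER_CUBIC))
bot.hold(.1);b=np.array(bot.current_contact_force());print(b)
z=-.018
while z>-.036:
    bot.line_to([0.35471,0.26006,z],max_speed=.03); f=np.array(bot.current_contact_force())-b
    if f[2]>2.5: break
    z-=.001
print(z,bot.current_ee_pos(),f,bot.current_clock())
bot.line_to([0.35471,0.26006,z+.003],max_speed=.05)
```

```text
[ 0.3543  0.2599 -0.0174] [-0.2  -0.03  0.22]
[ 0.03465207 -0.14022716 -0.39409624]
-0.03000000000000001 [ 0.35490463  0.26014216 -0.02943221] [-1.52948916 -0.9339775   7.2019095 ] 17.4917
```

View pics/s5.png

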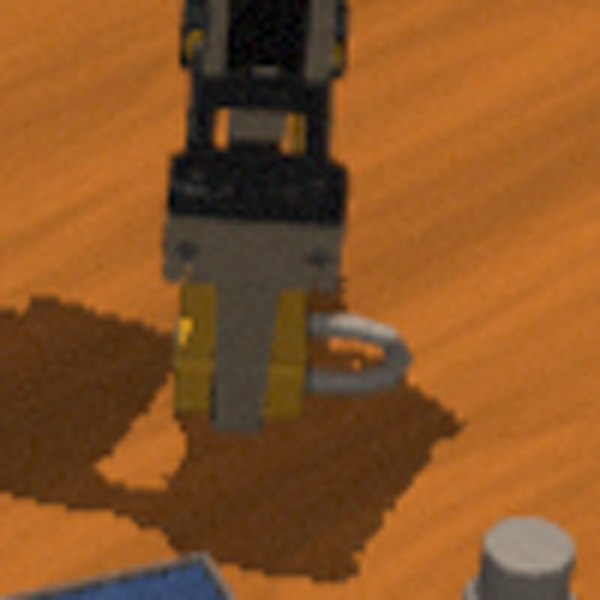

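Contact came at reported z ≈ -29.4 mm, so the true tip is 29.3 mm above the reported TCP. I'll correct for that and grasp.

```bash
cat >> h.py <<'E'
OFF=.0293
E
sed -i 's/z=.005,N=30,h=.09)/z=.005-.0293,N=30,h=.06)/; s/,.13\],max_speed=.15/,.06],max_speed=.15/' h.py
python3 - <<'E'
from workcell import bot
from est import *
x=(0.35471,0.26006,0.76499)
bot.line_to([x[0],x[1],.005-OFF],max_speed=.08)
bot.set_gripper(0.0,30);print(bot.current_opening()*92, bot.current_clock())
bot.line_to([x[0],x[1],.06],max_speed=.15);bot.hold(.1)
print(bot.current_opening()*92,np.round(bot.current_contact_force(),1))
W=bot.read_camera('wrist');cv2.imwrite('pics/w6.png',W['pixels'])
E
```

```text
60.31814674408615 18.575
59.72779641716577 [ 0.1 -0.4 -4.4]
```

View pics/w6.png

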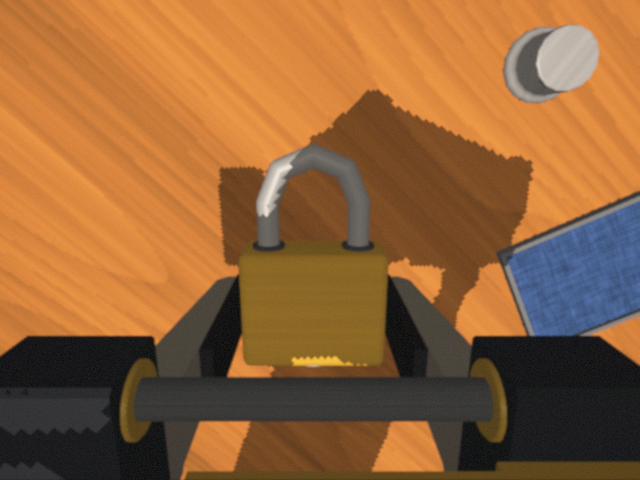

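```bash
cat >> h.py <<'E'
def inhand(bot,size,yaw):
    c=bot.read_camera('wrist'); p=np.array(bot.current_ee_pos()); zb=p[2]+OFF-.005
    c2=dict(c); c2['t']=np.array(c['t'])+np.array(c['R'])@[0,0,zb]
    x,f=fit([(c2,mask(c,'lock'))],'lock',size,(p[0],p[1],yaw))
    d=x[:2]-p[:2]; ca,sa=np.cos(yaw),np.sin(yaw)
    print('inhand along,lat mm',np.round([1e3*(d@[ca,sa]),1e3*(d@[-sa,ca])],1),'dyaw',round(x[2]-yaw,3),'iou',round(f,3))
def place(bot,n,tray,yaw,a,along=0.,h=.06):
    """yaw: lock yaw in tray; a: jaw angle; along: in-hand offset of body beyond TCP along lock x"""
    u=np.array([np.cos(yaw),np.sin(yaw)]); b=np.array(tray[:2])-(LOCK[n][3]/1000+along)*u
    bot.goto([*b,h],rv(a)); bot.line_to([*b,-.0145],max_speed=.15)
    bot.hold(.1);f0=np.array(bot.current_contact_force()); z=-.0180
    while z>-.0215:
        bot.line_to([*b,z],max_speed=.03); f=np.array(bot.current_contact_force())
        if f[2]-f0[2]>2.0: break
        z-=.0007
    print('z',round(z,4),'F',np.round(f-f0,1))
    bot.set_gripper(min(1,(LOCK[n][1]+14)/92),20); bot.hold(.1)
    bot.line_to([*b,h],max_speed=.15); print('t',bot.current_clock())
E
python3 - <<'E'
from workcell import bot
from est import *
inhand(bot,LOCK['xl'],0.765)
t=(0.66143,-0.13134,-0.0734)
place(bot,'xl',t,t[2],t[2]-np.pi/2)
W=bot.read_camera('wrist');cv2.imwrite('pics/w7.png',W['pixels'])
T=bot.read_camera('top');S=bot.read_camera('scene')
cv2.imwrite('pics/s7.png',cv2.resize(S['pixels'][290:410,260:400],(700,600),interpolation=cv2.INTER_CUBIC))
E
```

```text
inhand along,lat mm [-0.1 -1.5] dyaw -0.008 iou 0.916
z -0.0208 F [-1.6  0.   3.5]
t 24.4583
```

View pics/w7.png

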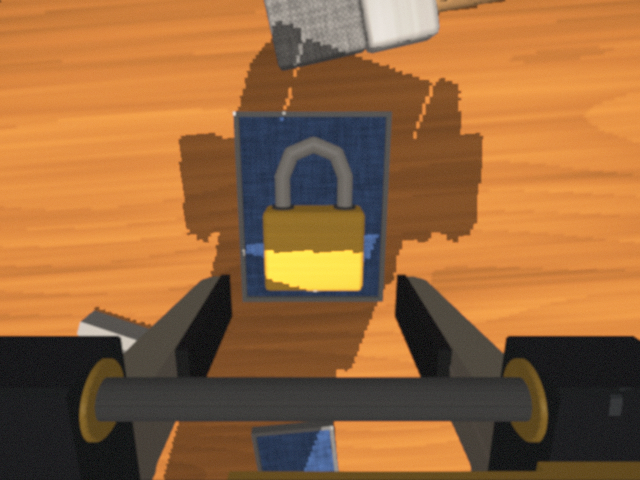

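View pics/s7.png

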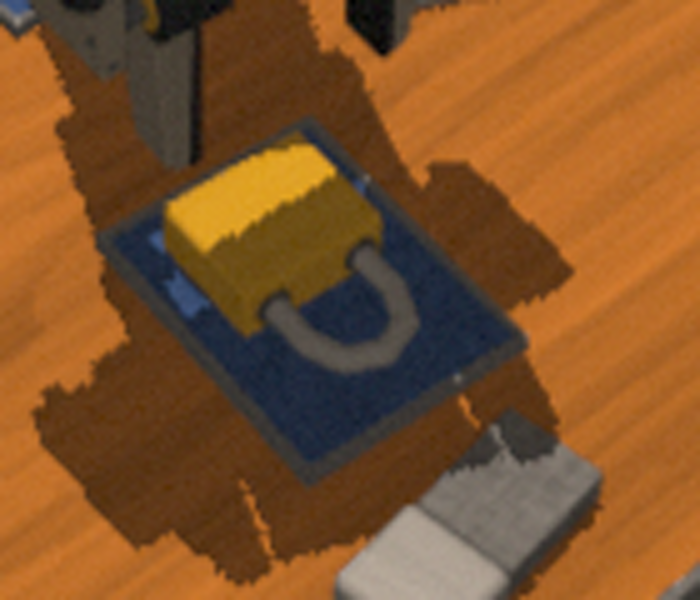

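```bash
cat >> h.py <<'E'
def check(c,n,tray,yaw):
    c2=dict(c); c2['t']=np.array(c['t'])+np.array(c['R'])@[0,0,.004]
    u=np.array([np.cos(yaw),np.sin(yaw)]); b=np.array(tray[:2])-LOCK[n][3]/1000*u
    x,f=fit([(c2,mask(c,'lock'))],'lock',LOCK[n],(*b,yaw)); d=x[:2]-b
    return 'err along,lat mm',np.round([1e3*d@u,1e3*(d@[-u[1],u[0]])],1),'dyaw',round(x[2]-yaw,3),'iou',round(f,3)
E
python3 - <<'E'
from workcell import bot
from est import *
W=bot.read_camera('wrist');T=bot.read_camera('top');S=bot.read_camera('scene')
print(check(W,'xl',(0.66143,-0.13134),-.0734))
print(check(T,'xl',(0.659,-.1298),-.0734))
print(check(S,'xl',(0.6599,-.1293),-.0734))
E
```

```text
('err along,lat mm', array([ 0.6, -0.4]), 'dyaw', np.float64(-0.008), 'iou', np.float64(0.915))
('err along,lat mm', array([-1.8, -1. ]), 'dyaw', np.float64(-0.158), 'iou', np.float64(0.22))
('err along,lat mm', array([ 0.6, -1.5]), 'dyaw', np.float64(-0.011), 'iou', np.float64(0.882))
```

XL sits in its tray within about 1 mm (wrist and scene). Next I look at trays S and L, then padlock L.

Run:
```python
from workcell import bot
from est import *
import json
e=json.load(open('est.json')); m=json.load(open('m.json')) if __import__('os').path.exists('m.json') else {}
bot.set_gripper(1.0,30)
for n,s in (('s',-1),('l',1)):
    t=e['tray_'+n]; bot.goto([t[0],t[1],.17],rv(t[2]+s*np.pi/2))
    x,f=look(bot,'tray',TRAY[n],t,'t_'+n); print(n,np.round(x,4),np.round(t,4),round(f,3)); m['tray_'+n]=list(x)
l=e['lock_l']; a=l[2]+np.pi/2; bot.goto([l[0],l[1],.17],rv(a))
x,f=look(bot,'lock',LOCK['l'],l,'l_l'); print(np.round(x,4),np.round(l,4),round(f,3),bot.current_clock()); m['lock_l']=list(x)
json.dump(m,open('m.json','w'))
grasp(bot,x,x[2]+np.pi/2)
inhand(bot,LOCK['l'],x[2])
W=bot.read_camera('wrist');cv2.imwrite('pics/w8.png',W['pixels'])
a=[cv2.imread(f'pics/{k}.png') for k in ('t_s','t_l','l_l','w8')]
cv2.imwrite('pics/mo1.png',cv2.resize(np.vstack([np.hstack(a[:2]),np.hstack(a[2:])]),(800,600),interpolation=cv2.INTER_AREA))
```

```text
s [ 0.4635 -0.1057  0.0425] [ 0.4605 -0.1037  0.0496] 0.955
l [ 0.4666  0.11   -0.3659] [ 0.464   0.1123 -0.3698] 0.969
[ 0.404  -0.2481 -2.1491] [ 0.4027 -0.247  -2.1489] 0.919 29.5417
pre F [ 0.8  0.3 -0.2] width 47.1 after lift 46.7 F [ 0.3  1.7 -4.1] ee [ 0.403  -0.2471  0.0584] t 32.4583
inhand along,lat mm [-0.1  1. ] dyaw -0.002 iou 0.901
```

View pics/mo1.png

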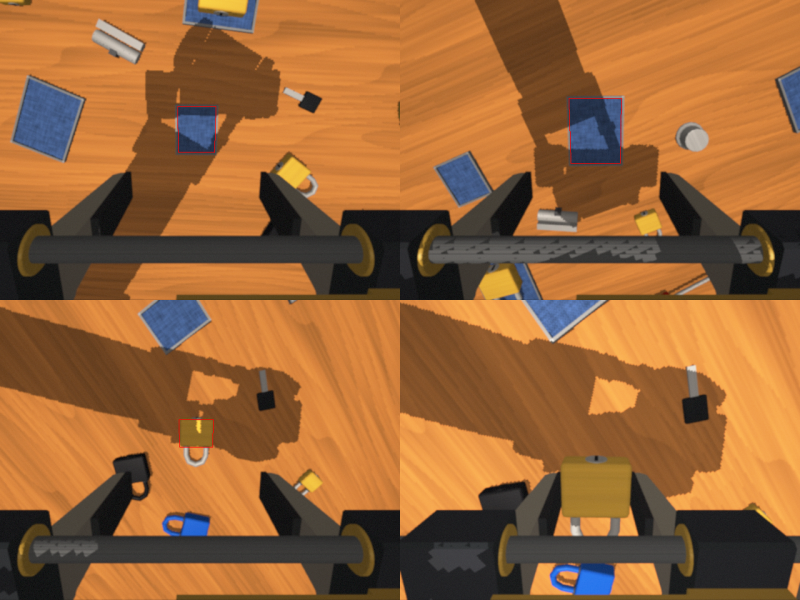

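```bash
cat > pl.py <<'E'
import sys,json
from workcell import bot
from est import *
n=sys.argv[1]; s=float(sys.argv[2]); flip=float(sys.argv[3])  # lock yaw = tray yaw+flip*pi ; jaw=lockyaw+s*pi/2
m=json.load(open('m.json')); t=m['tray_'+n]; yaw=t[2]+flip*np.pi
place(bot,n,t,yaw,yaw+s*np.pi/2)
W=bot.read_camera('wrist');S=bot.read_camera('scene');e=json.load(open('est.json'))['tray_'+n]
print('wrist',check(W,n,t,yaw));print('scene',check(S,n,e,yaw))
cv2.imwrite(f'pics/p_{n}.png',W['pixels'])
E
python3 pl.py l 1 0
```

```text
z -0.0208 F [-2.7  0.3  7.6]
t 37.15
wrist ('err along,lat mm', array([ 1.1, -0.3]), 'dyaw', np.float64(-0.003), 'iou', np.float64(0.902))
scene ('err along,lat mm', array([ 2.2, -0.2]), 'dyaw', np.float64(-0.069), 'iou', np.float64(0.835))
```

View pics/p_l.png

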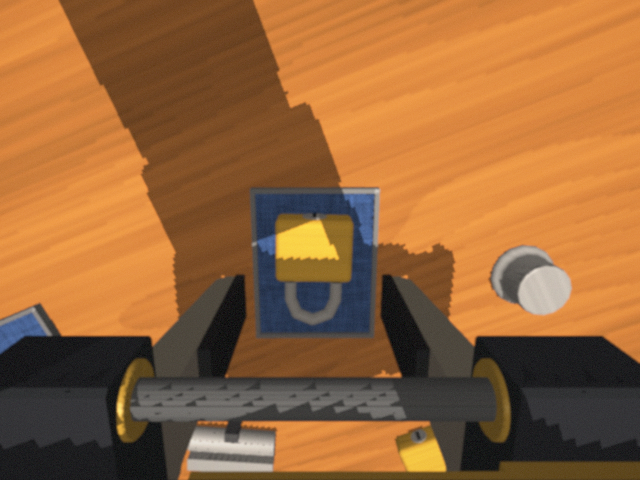

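L is central: body (313,248), tray (315,262) in the wrist view, about 1 mm off. Now M.

```bash
cat > gr.py <<'E'
import sys,json
from workcell import bot
from est import *
n=sys.argv[1]; s=float(sys.argv[2]); st=float(sys.argv[3])
e=json.load(open('est.json')); m=json.load(open('m.json'))
bot.set_gripper(1.0,25); pics=[]
if st:
    t=e['tray_'+n]; bot.goto([t[0],t[1],.15],rv(t[2]+st*np.pi/2))
    x,f=look(bot,'tray',TRAY[n],t,'t_'+n); print('tray',np.round(x,4),np.round(t,4),round(f,3)); m['tray_'+n]=list(x); pics.append('t_'+n)
l=e['lock_'+n]; bot.goto([l[0],l[1],.12],rv(l[2]+s*np.pi/2))
x,f=look(bot,'lock',LOCK[n],l,'l_'+n); print('lock',np.round(x,4),np.round(l,4),round(f,3),bot.current_clock()); m['lock_'+n]=list(x); pics.append('l_'+n)
json.dump(m,open('m.json','w'))
grasp(bot,x,x[2]+s*np.pi/2)
inhand(bot,LOCK[n],x[2])
W=bot.read_camera('wrist');cv2.imwrite(f'pics/g_{n}.png',W['pixels']); pics.append('g_'+n)
a=[cv2.resize(cv2.imread(f'pics/{k}.png'),(400,300),interpolation=cv2.INTER_AREA) for k in pics]
while len(a)%2: a.append(a[-1]*0)
cv2.imwrite(f'pics/mo_{n}.png',np.vstack([np.hstack(a[i:i+2]) for i in range(0,len(a),2)]))
E
python3 gr.py m 1 1
```

```text
tray [0.5264 0.4117 0.1388] [0.5233 0.4138 0.1276] 0.961
lock [0.6318 0.1351 0.0543] [0.6287 0.1373 0.0469] 0.903 40.325
pre F [ 0.7  0.2 -0.5] width 35.6 after lift 35.5 F [-0.4  0.5 -0.7] ee [0.6304 0.135  0.0581] t 43.2167
inhand along,lat mm [ 0.1 -0.9] dyaw -0.017 iou 0.894
```

View pics/mo_m.png

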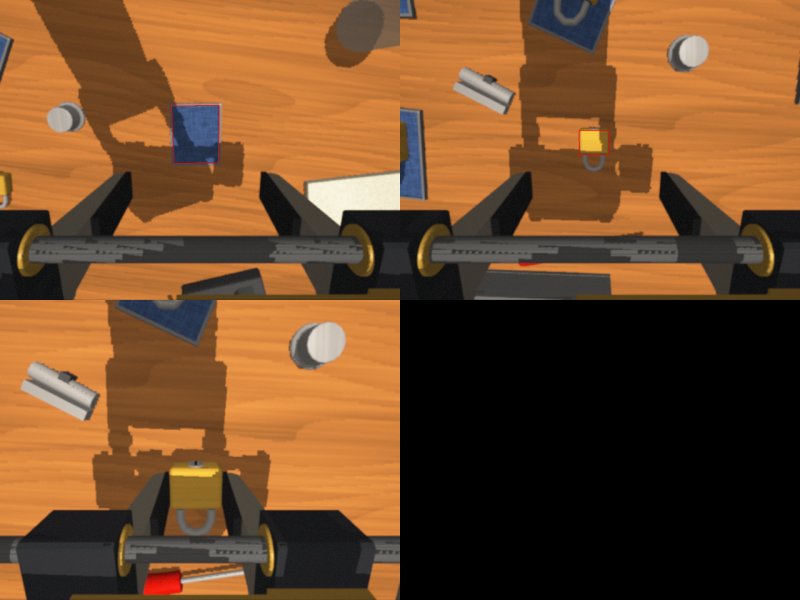

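```bash
python3 pl.py m 1 0
```

```text
z -0.0208 F [-1.2 -2.5  3.6]
t 47.6833
wrist ('err along,lat mm', array([ 0.5, -1.1]), 'dyaw', np.float64(0.017), 'iou', np.float64(0.878))
scene ('err along,lat mm', array([ 1.8, -0.8]), 'dyaw', np.float64(0.139), 'iou', np.float64(0.848))
```

View pics/p_m.png

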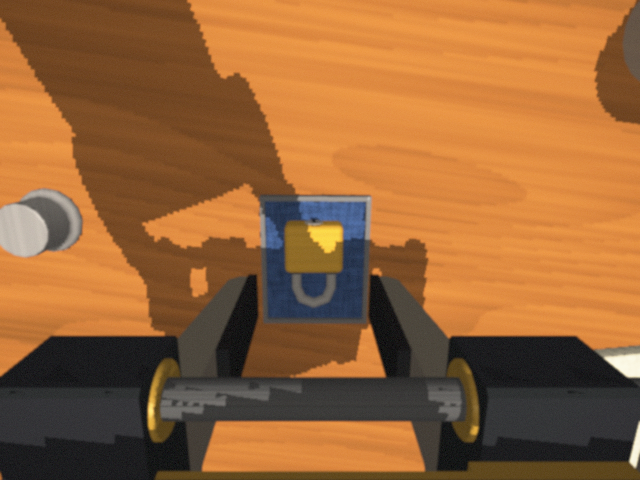

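M is in and central (313,262). Now S.

```bash
python3 gr.py s 1 0
```

```text
lock [ 0.5088 -0.4072 -2.9123] [ 0.5063 -0.4056 -2.8894] 0.887 51.4667
pre F [ 0.1 -0.4  0.1] width 26.7 after lift 26.9 F [-0.   0.7 -1.8] ee [ 0.5079 -0.4061  0.0581] t 54.475
inhand along,lat mm [0.8 1. ] dyaw 0.0 iou 0.861
```

View pics/mo_s.png

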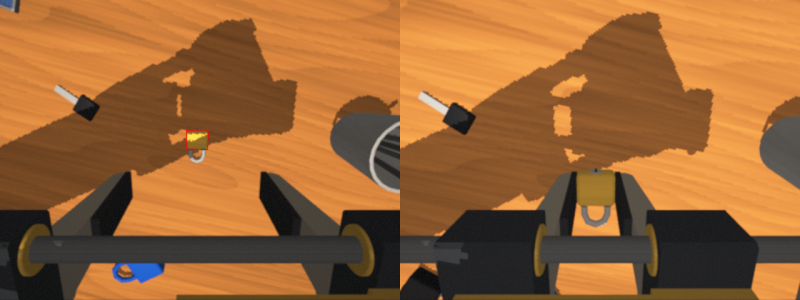

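```bash
python3 pl.py s 1 -1
```

```text
z -0.0208 F [-2.2  2.4  6.3]
t 58.9583
wrist ('err along,lat mm', array([0.5, 0.9]), 'dyaw', np.float64(0.032), 'iou', np.float64(0.856))
scene ('err along,lat mm', array([-1.1,  2.7]), 'dyaw', np.float64(-0.092), 'iou', np.float64(0.805))
```

View pics/p_s.png

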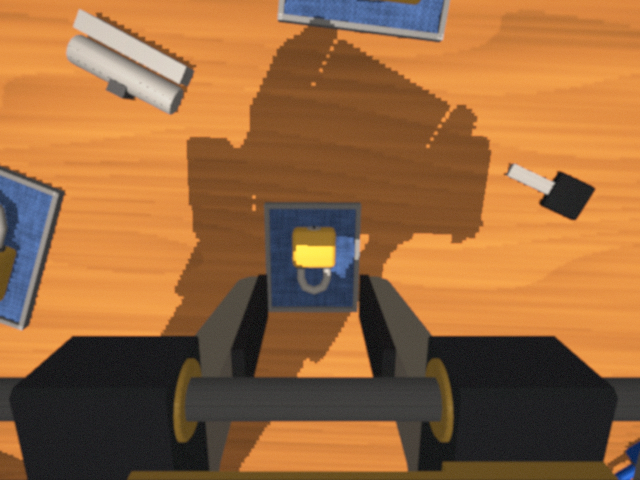

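Everything is placed. I'll move clear and take a final overall view.

Run:
```python
from workcell import bot
from est import *
import json
bot.line_to([*np.array(bot.current_ee_pos())[:2],.15])
bot.set_joints([1.115, 0.158, 1.597, 0, 1.386, -0.21])
T=bot.read_camera('top');S=bot.read_camera('scene')
tt={'xl':(.659,-.1298,-.0734,0),'l':(.4638,.1116,-.366,0),'m':(.5231,.4132,.139,0),'s':(.4604,-.1042,.0425,-np.pi)}
ss={'xl':(.6599,-.1293),'l':(.464,.1132),'m':(.5238,.4145),'s':(.4607,-.1033)}
for n,t in tt.items(): print(n,'top',check(T,n,t,t[2]+t[3])[1:4:2],'scene',check(S,n,ss[n],t[2]+t[3])[1:4:2])
cv2.imwrite('pics/fin.png',cv2.resize(T['pixels'][120:330,130:500],(800,454),interpolation=cv2.INTER_CUBIC)); print(bot.current_clock())
```

```text
xl top (array([ 1.6, -0.8]), np.float64(-0.001)) scene (array([ 0.5, -0.7]), np.float64(0.002))
l top (array([ 0.8, -0.3]), np.float64(-0.022)) scene (array([ 1.8, -1. ]), np.float64(-0.062))
m top (array([ 0.4, -0.9]), np.float64(0.009)) scene (array([ 0.7, -0.9]), np.float64(0.149))
s top (array([-0.3,  2.2]), np.float64(-0.044)) scene (array([-1.1,  1.9]), np.float64(-0.09))
62.5333
```

View pics/fin.png

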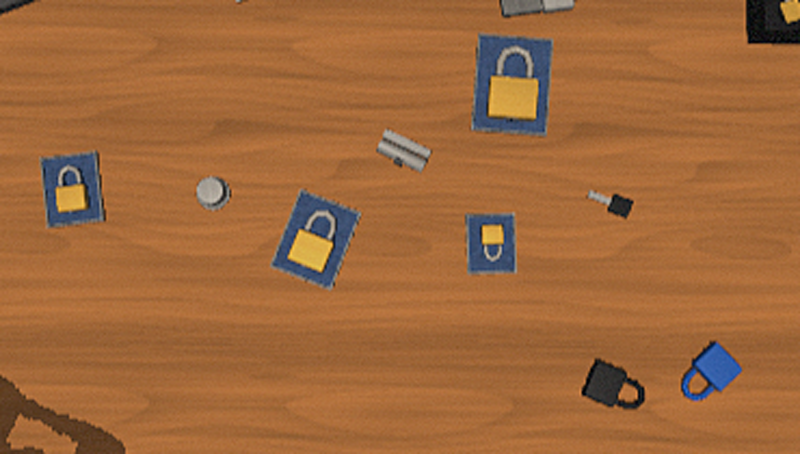

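```bash
python3 -c "
from workcell import bot
bot.job_done()"
```

```text
the job is handed in; nothing more can be done
```

All four padlocks are in the trays of their own size, placed in the order XL, L, M, S, and I handed the job in at about 63 s. The cylinders and the black and blue look-alikes were left alone, and look unmoved in the final picture.

- **Failed first grasp:** the first attempt on XL closed on air. The real fingertips are about 29 mm above the reported TCP, which disagrees with the description. I measured this by touching the counter lightly (about 7 N) and corrected for it. Every grasp after that read the right body width.
- **Last checks:** with the arm clear, the top and scene cameras put every padlock within about 2.2 mm of its tray's middle. S is the worst, about 2 mm sideways. Each lies inside its rim and looks flat.
- **Disagreements:** the scene camera showed M turned by 0.15 rad, but the wrist and top cameras showed 0.02 rad or less. That padlock is only a few pixels across in the scene view, so I trusted the other two. The wrist camera also sat 2–4 mm off the fixed cameras, by much the same amount for padlocks and trays. One top-camera check of XL was useless because the arm was in the way, so I repeated it at the end.

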